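# Clamp an extruder die plate evenly with four lever nuts

### The job

Push the brass die plate fully home in its holder, until the outer face of its lip is flush with the end of the bed. Then tighten the four orange lever nuts, each a half turn clockwise to its stop, one after another in cross order so that the blue clamp plate comes down evenly: start with any one, then the one diagonally opposite, then the other two. Leave the pinch pot and the red-lidded jar where they stand.

Things in the scene. Friction and masses are not known exactly. Their poses are not given: they have to be found in the camera images.
- die_holder: Holder for extruder die plates, fixed to the table: dark steel bed 150 (x) by 230 mm (y), top 16 mm above the table. Origin: centre of its underside, on the table; x away from the robot, y left, z up (yaw within 0.2 rad). A channel along y between low rails is open at the left (+y) end, with an end stop inside. Four studs at x = +-55, y = +-85 mm carry lever nuts.
- bed_end (a point): Middle of the upper edge of the holder bed's left (+y) end face, 16 mm above the table, at y = +115 mm in the holder's frame. The die plate is home when the outer face of its lip is flush with this end face.
- die_plate: Loose brass plate 76 (x) by 170 (y) by 10 mm, about 0.35 kg, with two holes and a turned-up lip at its +y end. It lies in the channel on the bed, under the clamp plate, and sticks out 35 to 75 mm at the left. Origin: centre of its underside; axes parallel to the holder's. It slides along the channel with 2 mm play at each side; pushed home (holder's -y) it meets the stop.
- die_lip (a point): Middle of the outer (+y) face of the die plate's lip, 38 mm above the table. The lip is 56 mm wide (x), 6 mm thick (y) and stands from 26 to 48 mm above the table. Push here, towards the holder's -y.
- clamp_lift (a joint): How far the middle of the clamp plate has sunk (m): 0 with all levers loose, 0.0045 with all four tight, down on the die plate. The clamp plate is a blue frame 136 (x) by 200 (y) by 8 mm held by the four nuts over the channel; its top is 38.5 mm above the table when loose.
- lever_front_left (a joint): Angle (rad) by which the front left lever nut (front = nearer the robot) is turned clockwise from above. Starts loose at 0; a stop ends it at 3.14, tight. Arm: at 0 towards the holder's -y, at 1.57 towards the robot (-x), at 3.14 half a turn from the start. Stays where left; about 3 N at 45 mm from the axis turns it.
- lever_front_left_axis (a point): On the front left lever's axis of rotation, at mid-height of its arm: 60 mm above the table when loose, 55 mm when tight. Black hub 24 mm across, its top 4 mm higher, with the stud end 7 mm above that.
- lever_front_left_tip (a point): Tip of the front left lever's orange arm, 63 mm from the axis. The arm is level, 12 mm wide and 12 mm high, with a rounded end 16 mm across and 14 mm high; 15 mm of free space below it, above the clamp plate.
- lever_front_right (a joint): Angle (rad) by which the front right lever nut (front = nearer the robot) is turned clockwise from above. Starts loose at 0; a stop ends it at 3.14, tight. Arm: at 0 towards the holder's -y, at 1.57 towards the robot (-x), at 3.14 half a turn from the start. Stays where left; about 3 N at 45 mm from the axis turns it.
- lever_front_right_axis (a point): On the front right lever's axis of rotation, at mid-height of its arm: 60 mm above the table when loose, 55 mm when tight. Black hub 24 mm across, its top 4 mm higher, with the stud end 7 mm above that.
- lever_front_right_tip (a point): Tip of the front right lever's orange arm, 63 mm from the axis. The arm is level, 12 mm wide and 12 mm high, with a rounded end 16 mm across and 14 mm high; 15 mm of free space below it, above the clamp plate.
- lever_rear_left (a joint): Angle (rad) by which the rear left lever nut (front = nearer the robot) is turned clockwise from above. Starts loose at 0; a stop ends it at 3.14, tight. Arm: at 0 towards the holder's +y, at 1.57 away from the robot (+x), at 3.14 half a turn from the start. Stays where left; about 3 N at 45 mm from the axis turns it.
- lever_rear_left_axis (a point): On the rear left lever's axis of rotation, at mid-height of its arm: 60 mm above the table when loose, 55 mm when tight. Black hub 24 mm across, its top 4 mm higher, with the stud end 7 mm above that.
- lever_rear_left_tip (a point): Tip of the rear left lever's orange arm, 63 mm from the axis. The arm is level, 12 mm wide and 12 mm high, with a rounded end 16 mm across and 14 mm high; 15 mm of free space below it, above the clamp plate.
- lever_rear_right (a joint): Angle (rad) by which the rear right lever nut (front = nearer the robot) is turned clockwise from above. Starts loose at 0; a stop ends it at 3.14, tight. Arm: at 0 towards the holder's +y, at 1.57 away from the robot (+x), at 3.14 half a turn from the start. Stays where left; about 3 N at 45 mm from the axis turns it.
- lever_rear_right_axis (a point): On the rear right lever's axis of rotation, at mid-height of its arm: 60 mm above the table when loose, 55 mm when tight. Black hub 24 mm across, its top 4 mm higher, with the stud end 7 mm above that.
- lever_rear_right_tip (a point): Tip of the rear right lever's orange arm, 63 mm from the axis. The arm is level, 12 mm wide and 12 mm high, with a rounded end 16 mm across and 14 mm high; 15 mm of free space below it, above the clamp plate.
- pinch_pot: Clay pinch pot, 72 mm across and 64 mm high, standing left or right of the holder; origin at the centre of its underside. Leave it standing where it is.
- glaze_jar_b: Glaze jar with a red lid, 56 mm across and 70 mm high, standing left or right of the holder; origin at the centre of its underside. Leave it standing where it is.
Mind the look-alikes: they are no part of the job. What is shaped like the die_plate but turquoise is not meant.

How it is judged:
By the outcome, as a careful person would: the job done as asked, in the order asked, and still so for the second after the job is handed in, with the robot touching nothing.
It also fails if it takes over 67 s, if anything falls off the work surface, if the arm or the gripper's body presses on something with over 40 N, if the wrist force passes 120 N, or if a joint passes its speed limit or range.

### The arm

A 6-joint arm with a two-finger parallel gripper is mounted at the origin on a cart in front of the work surface, level with it; the furniture and walls round the work are solid. World frame = base frame: x ahead of the robot, y to its left, z up, the work surface at z = 0. Lengths are in m, angles in rad, forces in N, time in s.
With the tool pointing down it reaches from about 0.35 to 0.925 m from the base axis. Payload 6.4 kg.
Tool frame: the origin (TCP) lies between the finger pads; the fingertips stand 25 mm ahead of it and the grasp point (between the pads) lies 6 mm ahead of it; z points along the fingers, y is the line along which they close (so a half turn about z gives the same grasp; the last joint's range is limited). The gripper opens to 94 mm and grips with 3 to 60 N. Pads are 16 mm wide; open, the fingers measure 119 mm over their backs; the gripper's body (75 mm by 177 mm) begins 78 mm behind the grasp point.
Start: joints at [-1.281, 0.245, 1.558, -0, 1.339, -0.174], TCP at [0.291, -0.581, 0.23] pointing down, gripper open.
Joint ranges: [-3.13, 3.13], [-1.02, 2.26], [0.13, 2.54], [-0.95, 4.09], [0.21, 2.88], [-2.74, 2.74]. Speed limits (rad/s): [2.57, 2.57, 3.14, 3.14, 3.14, 3.14].

### API

Orientations are given as a rotation vector (axis times angle).
In Python, from workcell import robot gives the robot as it stands.
- The arm moves only by the tool step_arm, never from a script. Its argument "rows" is a list that holds one entry, the list of rows, each a list of 5 numbers: the closure, from 0 (fully open) to 1 (shut), then the shift along the tool's x, y, z each as a share of 0.02 m, from -1 to 1, then the turn about the tool's z as a share of 0.08 rad, from -1 to 1. A call has 1 to 20 rows; each row shifts and turns the commanded pose from where the row before left it, along the tool's axes as they then stand; what a row does not reach is not made up. A row lasts 1/10 s, in which the tool goes at most 50 mm and 8.59 degrees, less where a joint would pass 70% of its speed; a pose out of reach is approached as far as the arm can. A call with a number of a shift or a turn outside -1 to 1 is refused whole. A call with a gripper value outside its range is refused whole. The fingers move at their own pace and stop on an object; "squeeze" is the grip in N (left out, the last holds). Time passes only in rows, so rows that do not move let the fingers close. It gives the time, the measured TCP pose, the force, the opening and the grip force at its end, in the units of the state.
- robot.read_state(): the state, without advancing time (a new reading comes with each control period).
- robot.read_camera(name): name is "scene" or "top" or "wrist"; returns (picture, depth): 480x640x3 uint8, red, green, blue; 480x640 float32, m along the optical axis (not along the pixel's ray), 0 where there is no reading.
- robot.camera_params(name): a dict with "fx", "fy", "cx", "cy" (pixels), "R" (3x3) and "t" (3): a world point X has camera coordinates R X + t; the wrist camera has in their place "T_tool_cam" (4x4, takes a point from camera to tool coordinates, whose origin is the TCP and whose axes are the flange's). Camera axes: x right, y down, z forward; pixel columns grow to the right and rows downward; lengths in m; the calibration is good to about 2 mm. A picture is of the moment at which its call begins: read the wrist's pose just before it. camera_params takes no time and is no camera call.
- robot.job_done(): hands the job in; it is judged then, once.
The state is a dict: "clock": time; "joint_pos": joint angles; "qvel": joint speeds; "joint_torque": joint torques, N m; "ee_pos": TCP position; "eef_rot": TCP orientation; "force": force on the tool from outside, world axes, zero at the start; "moment": the same for the moment, N m; "grip_width": opening from 0.0 (shut) to 1.0 (fully open); "finger_force": force on a finger pad.
Only numpy, scipy, OpenCV 4.12 (cv2) and the standard library are available. Lean on these libraries where they do the work, as an engineer would, in place of code of your own. Each camera call takes 0.05 s, during which the arm holds its last target. There are 200 camera calls.

## Working session

There is one attempt and no reset: what is moved stays moved. The work goes in short steps, Python scripts to look and compute and a tool call to move; the robot and the scene stay as the last step left them, time stands still between calls to the robot, and variables do not carry over. Pictures are saved under pics/ and viewed, at most 10 in all, crops included, and the job is handed in when it is done.

Besides the shell and the picture viewer there is one more tool, called after "Emit:" by a JSON object that holds its "op" and its "data", one argument or row to a line. step_arm: Moves the arm, as the interface text tells. Shift numbers are shares of 0.02 m and turn numbers shares of 0.08 rad, none past 1 either way. Its arguments: {"type":"object","properties":{"rows":{"type":"array","items":{"type":"array","items":{"type":"array","items":{"type":"number","minimum":-1,"maximum":1}}}},"squeeze":{"type":"number"}},"required":["rows"]}

```bash
mkdir -p pics; python3 - <<'E'
from workcell import robot
import cv2,numpy as np
s=robot.read_state();print(s)
for n in("scene","top"):
    p,d=robot.read_camera(n);cv2.imwrite(f"pics/{n}0.png",p[...,::-1]);np.savez(f"pics/{n}0.npz",p=p,d=d)
    print(n,robot.camera_params(n))
print(robot.camera_params("wrist"))
E
```

```text
{'clock': 0.0, 'joint_pos': array([-1.28112927e+00,  2.45798358e-01,  1.55898232e+00, -5.94458167e-06,
        1.33869302e+00, -1.74069997e-01]), 'qvel': array([ 0.00058769,  0.00068894,  0.00081042, -0.00044585, -0.00192623,
       -0.0004564 ]), 'joint_torque': array([-1.56082933e-03, -4.15846395e+01, -3.14598548e+01,  6.84327702e-02,
        3.32759251e-02, -1.31382621e-04]), 'ee_pos': array([ 0.29060485, -0.58081295,  0.22937241]), 'eef_rot': array([-3.05569177e+00, -7.21497460e-01,  1.79647124e-04]), 'force': array([-0.69532496,  0.60086181,  0.14070609]), 'moment': array([ 0.05945391, -0.00422272,  0.02107485]), 'finger_force': 0.0, 'grip_width': 1.0014100383165494}
scene {'fx': 555.6777472465803, 'fy': 555.6777472465803, 'cx': 318.1935540482752, 'cy': 233.0185907596476, 'R': array([[-0.52111005, -0.85328263,  0.01879035],
       [-0.42272246,  0.23891074, -0.87420099],
       [ 0.7414513 , -0.46349802, -0.48520052]]), 't': array([0.27042413, 0.29231415, 1.08177525])}
top {'fx': 618.6196925187329, 'fy': 618.6196925187329, 'cx': 318.0991927500771, 'cy': 228.29979957748793, 'R': array([[-0.01346362, -0.99988513,  0.0069611 ],
       [-0.98549246,  0.01209126, -0.16928796],
       [ 0.16918435, -0.00913934, -0.98554205]]), 't': array([0.0360265 , 0.53377492, 1.68375968])}
{'fx': 348.4971523280134, 'fy': 348.4971523280134, 'cx': 319.9064234350132, 'cy': 235.1361131715098, 'T_tool_cam': array([[ 2.33291296e-05, -9.72234897e-01, -2.34007059e-01,
         6.83615962e-02],
       [ 9.99999870e-01,  1.42017132e-04, -4.90347964e-04,
        -3.28271223e-06],
       [ 5.09966414e-04, -2.34007017e-01,  9.72234774e-01,
        -1.54225674e-01],
       [ 0.00000000e+00,  0.00000000e+00,  0.00000000e+00,
         1.00000000e+00]])}
```

View pics/top0.png

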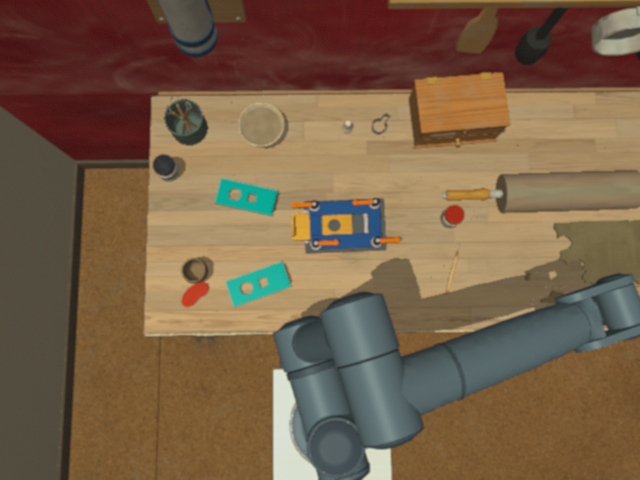

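View pics/scene0.png

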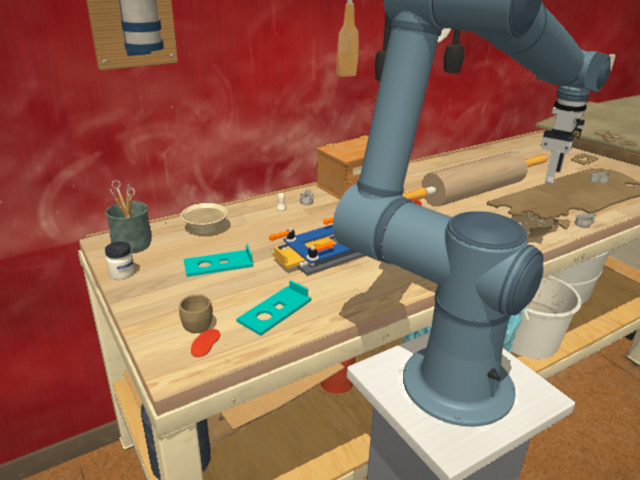

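The brass die plate's lip is at about top-image (300,226). The look-alikes are the turquoise plates at (247,197) and (259,284), which I rule out by colour. Hubs: FL (316,243), FR (378,240), RL (314,204), RR (376,202). Pot (195,270), jar (454,215).

```bash
cat > h.py <<'E'
import numpy as np
from workcell import robot
def at_z(n,u,v,z):
    c=robot.camera_params(n);r=np.array([(u-c['cx'])/c['fx'],(v-c['cy'])/c['fy'],1]);R=np.array(c['R']);o=-R.T@c['t'];d=R.T@r
    return o+d*(z-o[2])/d[2]
E
python3 - <<'E'
import cv2
im=cv2.imread('pics/top0.png')[180:270,270:420]
cv2.imwrite('pics/crop0.png',cv2.resize(im,(750,450),interpolation=cv2.INTER_CUBIC))
E
```

```text
(no output)
```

View pics/crop0.png

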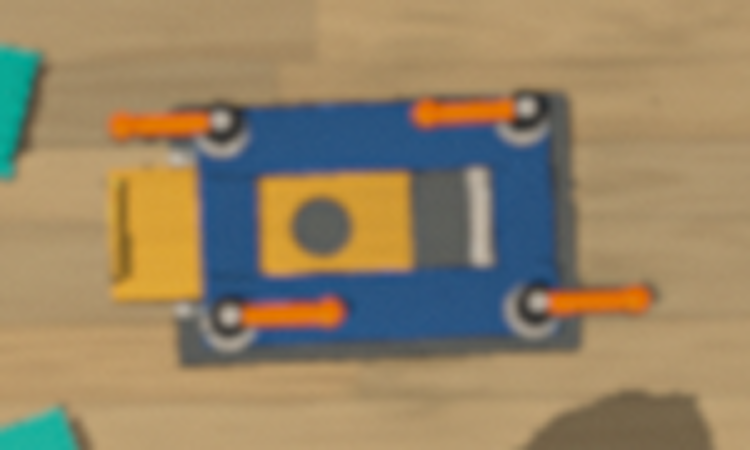

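```bash
python3 - <<'E'
from h import *
px=lambda u,v:(269.6+u/5,179.6+v/5)
obj=np.array([[55,85],[55,-85],[-55,85],[-55,-85]])/1e3
P=np.array([at_z('top',*px(*p),.071)[:2] for p in[(222,121),(527,105),(229,315),(538,301)]])
c=P.mean(0);q=P-c
yaw=np.arctan2((obj[:,0]*q[:,1]-obj[:,1]*q[:,0]).sum(),(obj*q).sum())
R=np.array([[np.cos(yaw),-np.sin(yaw)],[np.sin(yaw),np.cos(yaw)]])
print(P,c,yaw);print('resid',q@R-obj)
for n,p,z in[('lip',(110,233),.048),('tipRL',(113,125),.067),('tipRR',(418,113),.067),('tipFL',(343,311),.067),('tipFR',(651,297),.067)]:
    w=at_z('top',*px(*p),z)[:2];print(n,w,(w-c)@R)
print('pot',at_z('top',195,265,.064),'jar',at_z('top',454,213,.07))
np.savez('fit.npz',c=c,yaw=yaw)
E
```

```text
[[ 0.59883498  0.03982527]
 [ 0.60588105 -0.12962545]
 [ 0.49010337  0.03732812]
 [ 0.49576381 -0.1324737 ]] [ 0.5476458  -0.04623644] 0.0336047660119159
resid [[-0.00094818 -0.00070675]
 [ 0.00040063 -0.00029855]
 [ 0.00029769  0.00045072]
 [ 0.00024986  0.00055458]]
lip [0.54060004 0.10307064] [-0.0020253   0.14945952]
tipRL [0.59814207 0.10037753] [0.05539376 0.1448346 ]
tipRR [ 0.60292523 -0.06924713] [ 0.05447509 -0.024855  ]
tipFL [ 0.49213911 -0.02541382] [-0.05477575  0.0226758 ]
tipFR [ 0.49782473 -0.19524377] [-0.05479936 -0.1472493 ]
pot [0.43336695 0.36710187 0.064     ] jar [ 0.56835921 -0.34774018  0.07      ]
```

Emit:
{"op": "step_arm", "data": {
  "rows": [
    [[1,0,0,0,0.9],[1,0,0,0,0.9],[1,0,0,0,0.9],[1,0,0,0,0.9],[1,0,0,0,0.9],[1,0,0,0,0.88],[1,0.4,-1,0,0],[1,0.4,-1,0,0],[1,0.4,-1,0,0],[1,0.4,-1,0,0],[1,0.4,-1,0,0],[1,0.4,-1,0,0],[1,0.4,-1,0,0],[1,0.4,-1,0,0],[1,0.4,-1,0,0],[1,0.4,-1,0,0],[1,0.4,-1,0,0],[1,0.4,-1,0,0],[1,0.4,-1,0,0],[1,0.4,-1,0,0]]
  ],
  "squeeze": 20
}}

```text
clock: 2.1
ee_pos: [0.3937, -0.2963, 0.2304]
eef_rot: [-3.141, -0.053, 0.0]
force: [-0.0, -0.7, -0.5]
grip_width: 0.002
finger_force: 0.0
```

Emit:
{"op": "step_arm", "data": {
  "rows": [
    [[1,0.4,-1,0,0],[1,0.4,-1,0,0],[1,0.4,-1,0,0],[1,0.4,-1,0,0],[1,0.4,-1,0,0],[1,0.4,-1,0,0],[1,0.4,-1,0,0],[1,0.4,-1,0,0],[1,0.4,-1,0,0],[1,0.4,-1,0,0],[1,0.4,-1,0,0],[1,0.4,-1,0,0],[1,0.4,-1,0,0],[1,0.4,-1,0,0],[1,0.4,-1,0,0],[1,0.4,-1,0,0],[1,0.4,-1,0,0],[1,0.4,-1,0,0],[1,0.4,-1,0,0],[1,0,0,0,0]]
  ]
}}

```text
clock: 4.1
ee_pos: [0.5325, 0.0892, 0.2303]
eef_rot: [-3.141, -0.057, 0.0]
force: [-0.5, 0.6, -0.2]
grip_width: 0.002
finger_force: 0.0
```

```bash
cat >> h.py <<'E'
from scipy.spatial.transform import Rotation as Ro
f=np.load('fit.npz');C=f['c'];Y=float(f['yaw'])
M=np.array([[np.cos(Y),-np.sin(Y)],[np.sin(Y),np.cos(Y)]])
def hold(p): return (np.asarray(p)[...,:2]-C)@M
def st():
    s=robot.read_state();R=Ro.from_rotvec(s['eef_rot']).as_matrix()
    print('t',round(s['clock'],2),'hold mm',(hold(s['ee_pos'])*1e3).round(1),'z',round(s['ee_pos'][2]*1e3,1),'toolx yaw rel',round(np.arctan2(R[1,0],R[0,0])-Y,4),'F hold',(s['force'][:2]@M).round(1),s['force'][2].round(1),'q6',s['joint_pos'][5].round(2),'w',round(s['grip_width'],3))
E
python3 -c "
from h import *
st()"
```

```text
t 4.1 hold mm [-10.6 135.9] z 230.3 toolx yaw rel 0.0027 F hold [-0.4  0.6] -0.2 q6 1.49 w 0.002
```

Emit:
{"op": "step_arm", "data": {
  "rows": [
    [[1,0.18,-0.9,0,0],[1,0.18,-0.9,0,0],[1,0.17,-0.9,0,0],[1,0,0,0.96,0],[1,0,0,0.96,0],[1,0,0,0.96,0],[1,0,0,0.96,0],[1,0,0,0.96,0],[1,0,0,0.96,0],[1,0,0,0.96,0],[1,0,0,0.96,0],[1,0,0,0.96,0],[1,0,0,0,0]]
  ]
}}

```text
clock: 5.4
ee_pos: [0.5387, 0.1408, 0.055]
eef_rot: [3.141, 0.052, -0.009]
force: [-0.1, 0.7, -0.1]
grip_width: 0.003
finger_force: 0.0
```

```bash
python3 -c "
from h import *
st()"
```

```text
t 5.4 hold mm [ -2.6 187.3] z 55.0 toolx yaw rel -0.0006 F hold [-0.1  0.7] -0.1 q6 1.59 w 0.003
```

Emit:
{"op": "step_arm", "data": {
  "rows": [
    [[1,0,0,0,0],[1,0,0.5,0,0],[1,0,0.5,0,0],[1,0,0.5,0,0],[1,0,0.4,0,0],[1,0,0.4,0,0],[1,0,0.4,0,0],[1,0,0.3,0,0],[1,0,0,0,0]]
  ]
}}

```text
clock: 6.3
ee_pos: [0.5436, 0.0811, 0.0578]
eef_rot: [-3.14, -0.051, -0.001]
force: [-0.1, 2.0, 1.2]
grip_width: 0.005
finger_force: 1.6
```

```bash
python3 - <<'E'
from h import *
import cv2
st()
p,d=robot.read_camera('top');cv2.imwrite('pics/c1.png',cv2.resize(p[180:270,270:420,::-1],(750,450),interpolation=cv2.INTER_CUBIC))
p,d=robot.read_camera('scene');cv2.imwrite('pics/s1.png',p[...,::-1])
E
```

```text
t 6.3 hold mm [  0.3 127.4] z 57.8 toolx yaw rel -0.0012 F hold [-0.1  2. ] 1.2 q6 1.48 w 0.005
```

Emit:
{"op": "step_arm", "data": {
  "rows": [
    [[1,0,0,0,0],[1,0,0.1,0,0],[1,0,0.1,0,0],[1,0,0,0,0]]
  ]
}}

```text
clock: 6.8
ee_pos: [0.5434, 0.0808, 0.0576]
eef_rot: [-3.134, -0.05, -0.001]
force: [2.1, 16.9, 0.7]
grip_width: 0.008
finger_force: 8.2
```

```bash
python3 -c "
from h import *
st()"
```

```text
t 6.8 hold mm [1.000e-01 1.271e+02] z 57.6 toolx yaw rel -0.002 F hold [ 2.6 16.9] 0.7 q6 1.47 w 0.008
```

Emit:
{"op": "step_arm", "data": {
  "rows": [
    [[1,0,-0.5,0,0],[1,0,-0.5,0,0],[1,0,0,-0.95,0],[1,0,0,-0.95,0],[1,0,0,-0.95,0],[1,-0.3,0.9,0,0],[1,-0.3,0.9,0,0],[1,-0.3,0.9,0,0],[1,-0.3,0.9,0,0],[1,-0.35,0.9,0,0],[1,0,0.7,0,0],[1,0,0,0,0],[1,0,0,0,0],[1,0,0,0,0]]
  ]
}}

```text
clock: 8.2
ee_pos: [0.5155, -0.007, 0.1146]
eef_rot: [-3.141, -0.053, 0.0]
force: [0.1, -0.2, -1.0]
grip_width: 0.001
finger_force: 0.0
```

```bash
python3 - <<'E'
from h import *
import cv2
st()
p,d=robot.read_camera('scene');cv2.imwrite('pics/s1.png',cv2.resize(p[190:310,230:390,::-1],(800,600),interpolation=cv2.INTER_CUBIC))
E
```

```text
t 8.2 hold mm [-30.8  40.3] z 114.6 toolx yaw rel 0.0005 F hold [ 0.1 -0.2] -1.0 q6 1.3 w 0.001
```

View pics/s1.png

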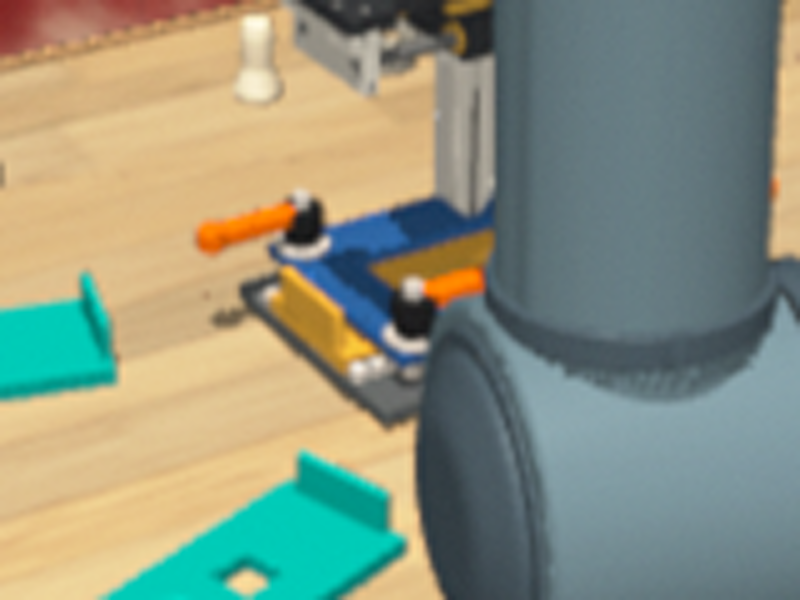

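```bash
python3 - <<'E'
import numpy as np
a=np.linspace(-.49,2.84,16);p=np.c_[-50*np.sin(a),-50*np.cos(a)]
d=np.diff(p,axis=0)/20*[1,-1]
print(p[[0,-1]].round(1),d.round(2).tolist(),d.sum(0)*20)
E
```

```text
[[ 23.5 -44.1]
 [-14.9  47.7]] [[-0.51, 0.2], [-0.55, 0.09], [-0.55, -0.04], [-0.53, -0.16], [-0.48, -0.27], [-0.41, -0.37], [-0.32, -0.45], [-0.21, -0.51], [-0.1, -0.55], [0.03, -0.55], [0.15, -0.53], [0.26, -0.49], [0.36, -0.42], [0.45, -0.33], [0.51, -0.22]] [-38.38336197 -91.85987375]
```

Emit:
{"op": "step_arm", "data": {
  "rows": [
    [[1,0,0,0.73,0],[1,0,0,0.73,0],[1,0,0,0.72,0],[1,0,0,0,0],[1,-0.51,0.2,0,0],[1,-0.55,0.09,0,0],[1,-0.55,-0.04,0,0],[1,-0.53,-0.16,0,0],[1,-0.48,-0.27,0,0],[1,-0.41,-0.37,0,0],[1,-0.32,-0.45,0,0],[1,-0.21,-0.51,0,0],[1,-0.1,-0.55,0,0],[1,0.03,-0.55,0,0],[1,0.15,-0.53,0,0],[1,0.26,-0.49,0,0],[1,0.36,-0.42,0,0],[1,0.45,-0.33,0,0],[1,0.51,-0.22,0,0],[1,0,0,0,0]]
  ]
}}

```text
clock: 10.25
ee_pos: [0.472, 0.084, 0.0696]
eef_rot: [-3.141, -0.054, 0.011]
force: [-4.7, -2.3, 0.2]
grip_width: 0.006
finger_force: 2.1
```

```bash
python3 -c "
from h import *
st()"
```

```text
t 10.25 hold mm [-71.2 132.7] z 69.6 toolx yaw rel 0.001 F hold [-4.8 -2.1] 0.2 q6 1.48 w 0.006
```

Emit:
{"op": "step_arm", "data": {
  "rows": [
    [[1,0.1,0,0,0],[1,0.1,0,0,0],[1,0.1,0,0,0],[1,0,0,0,0],[1,0,0,0,0]]
  ]
}}

```text
clock: 10.75
ee_pos: [0.474, 0.0845, 0.0687]
eef_rot: [-3.139, -0.054, 0.027]
force: [-16.3, 0.6, 8.4]
grip_width: 0.001
finger_force: 8.1
```

```bash
python3 -c "
from h import *
st()"
```

```text
t 10.75 hold mm [-69.2 133.1] z 68.7 toolx yaw rel 0.0009 F hold [-16.3   1.1] 8.4 q6 1.48 w 0.001
```

Emit:
{"op": "step_arm", "data": {
  "rows": [
    [[1,0.1,0,0,0],[1,0,0,0,0],[1,-0.6,0,0,0],[1,-0.4,0,0,0],[1,0,0,-0.8,0],[1,0,0,-0.8,0],[1,0,0,-0.7,0],[1,0.6,0.95,0,0],[1,0.6,0.95,0,0],[1,0.6,0.95,0,0],[1,0.6,0.95,0,0],[1,0.6,0.95,0,0],[1,0.6,0.95,0,0],[1,0.6,0.95,0,0],[1,0.6,0.95,0,0],[1,0.6,0.95,0,0],[1,0,0,0,0],[1,0,0,0,0],[1,0,0,0,0]]
  ]
}}

```text
clock: 12.65
ee_pos: [0.5754, -0.0837, 0.1169]
eef_rot: [-3.141, -0.053, 0.001]
force: [0.3, -0.2, -0.1]
grip_width: 0.008
finger_force: 0.0
```

```bash
python3 - <<'E'
from h import *
import cv2
st()
p,d=robot.read_camera('scene');cv2.imwrite('pics/s2.png',cv2.resize(p[170:290,250:410,::-1],(640,480),interpolation=cv2.INTER_CUBIC))
E
```

```text
t 12.65 hold mm [ 26.5 -38.3] z 116.9 toolx yaw rel 0.0003 F hold [ 0.3 -0.2] -0.1 q6 1.2 w 0.008
```

View pics/s2.png

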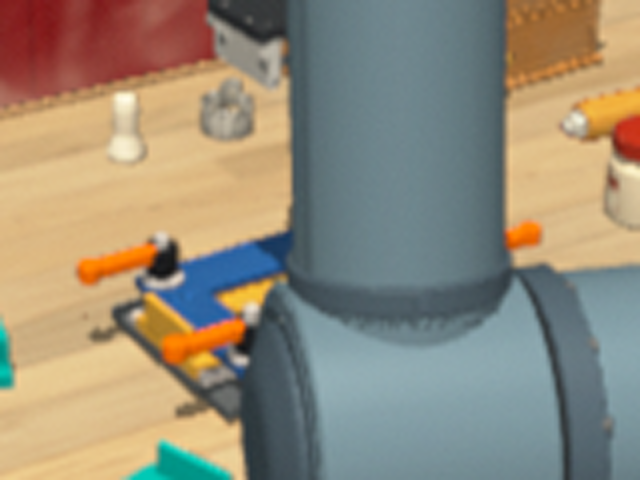

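```bash
python3 - <<'E'
from h import *
import cv2
d=np.load('pics/top0.npz')['d'];c=robot.camera_params('top');R=np.array(c['R'])
def w(u,v):
    z=d[v,u];return (R.T@(np.array([(u-c['cx'])/c['fx']*z,(v-c['cy'])/c['fy']*z,z])-c['t'])).round(3)
for u,v in[(420,125),(420,133),(420,138),(420,144),(500,125),(460,110),(414,115)]:print(u,v,w(u,v))
E
```

```text
420 125 [ 0.801 -0.252  0.138]
420 133 [ 0.787 -0.256  0.11 ]
420 138 [ 0.783 -0.261  0.08 ]
420 144 [ 0.784 -0.271  0.019]
500 125 [ 0.799 -0.471  0.136]
460 110 [ 0.84  -0.361  0.144]
414 115 [ 0.861 -0.251  0.051]
```

Emit:
{"op": "step_arm", "data": {
  "rows": [
    [[1,0.25,0.13,0,0],[1,0,0,0.77,0],[1,0,0,0.77,0],[1,0,0,0.77,0],[1,0.51,-0.2,0,0],[1,0.55,-0.09,0,0],[1,0.55,0.04,0,0],[1,0.53,0.16,0,0],[1,0.48,0.27,0,0],[1,0.41,0.37,0,0],[1,0.32,0.45,0,0],[1,0.21,0.51,0,0],[1,0.1,0.55,0,0],[1,-0.03,0.55,0,0],[1,-0.15,0.53,0,0],[1,-0.26,0.49,0,0],[1,-0.36,0.42,0,0],[1,-0.45,0.33,0,0],[1,-0.51,0.22,0,0],[1,0,0,0,0]]
  ]
}}

```text
clock: 14.7
ee_pos: [0.6238, -0.1774, 0.0717]
eef_rot: [-3.141, -0.051, -0.006]
force: [2.3, 2.4, -1.4]
grip_width: 0.01
finger_force: 1.3
```

```bash
python3 -c "
from h import *
st()"
```

```text
t 14.7 hold mm [  71.7 -133.6] z 71.7 toolx yaw rel -0.0009 F hold [2.4 2.4] -1.4 q6 1.08 w 0.01
```

Emit:
{"op": "step_arm", "data": {
  "rows": [
    [[1,-0.1,0,0,0],[1,-0.1,0,0,0],[1,-0.1,0,0,0],[1,-0.1,0,0,0],[1,0,0,0,0],[1,0,0,0,0]]
  ]
}}

```text
clock: 15.3
ee_pos: [0.6207, -0.1774, 0.0728]
eef_rot: [3.139, 0.052, 0.025]
force: [19.1, 4.3, -8.1]
grip_width: 0.009
finger_force: 9.6
```

```bash
python3 -c "
from h import *
st()"
```

```text
t 15.3 hold mm [  68.6 -133.6] z 72.8 toolx yaw rel -0.0007 F hold [19.2  3.7] -8.1 q6 1.08 w 0.009
```

Emit:
{"op": "step_arm", "data": {
  "rows": [
    [[1,0.6,0,0,0],[1,0.4,0,0,0],[1,0,0,-0.8,0],[1,0,0,-0.8,0],[1,0,0,-0.7,0],[1,-0.95,0,0,0],[1,-0.95,0,0,0],[1,-0.95,0,0,0],[1,-0.95,0,0,0],[1,-0.95,0,0,0],[1,-0.95,-0.25,0,0],[1,0,0,0,0],[1,0,0,0,0],[1,0,0,0,0]]
  ]
}}

```text
clock: 16.7
ee_pos: [0.5209, -0.1765, 0.1178]
eef_rot: [3.14, 0.052, 0.002]
force: [0.5, 0.8, 0.1]
grip_width: 0.004
finger_force: 0.0
```

```bash
python3 -c "
from h import *
st()"
```

```text
t 16.7 hold mm [ -31.1 -129.3] z 117.8 toolx yaw rel -0.0002 F hold [0.6 0.7] 0.1 q6 1.0 w 0.004
```

Emit:
{"op": "step_arm", "data": {
  "rows": [
    [[1,0,0,0.78,0],[1,0,0,0.78,0],[1,0,0,0.78,0],[1,0,0,0,0],[1,-0.51,0.2,0,0],[1,-0.55,0.09,0,0],[1,-0.55,-0.04,0,0],[1,-0.53,-0.16,0,0],[1,-0.48,-0.27,0,0],[1,-0.41,-0.37,0,0],[1,-0.32,-0.45,0,0],[1,-0.21,-0.51,0,0],[1,-0.1,-0.55,0,0],[1,0.03,-0.55,0,0],[1,0.15,-0.53,0,0],[1,0.26,-0.49,0,0],[1,0.36,-0.42,0,0],[1,0.45,-0.33,0,0],[1,0.51,-0.22,0,0],[1,0,0,0,0]]
  ]
}}

```text
clock: 18.7
ee_pos: [0.4778, -0.0846, 0.0691]
eef_rot: [-3.14, -0.056, 0.01]
force: [-7.0, -2.5, 3.8]
grip_width: 0.004
finger_force: 3.3
```

Emit:
{"op": "step_arm", "data": {
  "rows": [
    [[1,0.1,0,0,0],[1,0.1,0,0,0],[1,0.1,0,0,0],[1,0.1,0,0,0],[1,0,0,0,0],[1,0,0,0,0]]
  ]
}}

```text
clock: 19.3
ee_pos: [0.4807, -0.084, 0.068]
eef_rot: [-3.138, -0.057, 0.031]
force: [-22.7, -2.2, 13.6]
grip_width: 0.005
finger_force: 11.6
```

```bash
python3 -c "
from h import *
st()"
```

```text
t 19.3 hold mm [-68.2 -35.5] z 68.0 toolx yaw rel 0.0024 F hold [-22.8  -1.4] 13.6 q6 1.13 w 0.005
```

Emit:
{"op": "step_arm", "data": {
  "rows": [
    [[1,-0.6,0,0,0],[1,-0.4,0,0,0],[1,0,0,-0.8,0],[1,0,0,-0.8,0],[1,0,0,-0.75,0],[1,0.63,-0.92,0,0],[1,0.63,-0.92,0,0],[1,0.63,-0.92,0,0],[1,0.63,-0.92,0,0],[1,0.63,-0.92,0,0],[1,0.63,-0.92,0,0],[1,0.63,-0.92,0,0],[1,0.63,-0.92,0,0],[1,0.56,-0.92,0,0],[1,0,0,0,0],[1,0,0,0,0],[1,0,0,0,0]]
  ]
}}

```text
clock: 21.0
ee_pos: [0.5731, 0.083, 0.1169]
eef_rot: [-3.141, -0.052, 0.0]
force: [-0.3, 0.8, 0.3]
grip_width: 0.005
finger_force: 0.0
```

```bash
python3 -c "
from h import *
st()"
```

```text
t 21.0 hold mm [ 29.7 128.3] z 116.9 toolx yaw rel -0.0008 F hold [-0.3  0.8] 0.3 q6 1.49 w 0.005
```

Emit:
{"op": "step_arm", "data": {
  "rows": [
    [[1,0.08,-0.12,0,0],[1,0,0,0.75,0],[1,0,0,0.75,0],[1,0,0,0.75,0],[1,0.51,-0.2,0,0],[1,0.55,-0.09,0,0],[1,0.55,0.04,0,0],[1,0.53,0.16,0,0],[1,0.48,0.27,0,0],[1,0.41,0.37,0,0],[1,0.32,0.45,0,0],[1,0.21,0.51,0,0],[1,0.1,0.55,0,0],[1,-0.03,0.55,0,0],[1,-0.15,0.53,0,0],[1,-0.26,0.49,0,0],[1,-0.36,0.42,0,0],[1,-0.45,0.33,0,0],[1,-0.51,0.22,0,0],[1,0,0,0,0]]
  ]
}}

```text
clock: 23.0
ee_pos: [0.6174, -0.0054, 0.0733]
eef_rot: [3.141, 0.051, 0.011]
force: [6.8, 3.8, -4.2]
grip_width: 0.003
finger_force: 3.3
```

Emit:
{"op": "step_arm", "data": {
  "rows": [
    [[1,-0.1,0,0,0],[1,-0.1,0,0,0],[1,-0.1,0,0,0],[1,-0.1,0,0,0],[1,0,0,0,0],[1,0,0,0,0]]
  ]
}}

```text
clock: 23.6
ee_pos: [0.6145, -0.0053, 0.0745]
eef_rot: [3.14, 0.051, 0.031]
force: [21.5, 5.7, -11.7]
grip_width: 0.004
finger_force: 10.8
```

```bash
python3 -c "
from h import *
st()"
```

```text
t 23.6 hold mm [68.2 38.7] z 74.5 toolx yaw rel -0.0011 F hold [21.7  4.9] -11.7 q6 1.34 w 0.004
```

Retract, rise and back away to the right so the top camera can see everything.

Emit:
{"op": "step_arm", "data": {
  "rows": [
    [[1,0.6,0,0,0],[1,0.4,0,0,0],[1,0,0,-0.9,0],[1,0,0,-0.9,0],[1,0,0,-0.9,0],[1,0,0,-0.9,0],[1,0,0,-0.9,0],[1,0,0,-0.9,0],[1,0,0,-0.9,0],[1,-0.8,1,0,0],[1,-0.8,1,0,0],[1,-0.8,1,0,0],[1,-0.8,1,0,0],[1,-0.8,1,0,0],[1,-0.8,1,0,0],[1,-0.8,1,0,0],[1,-0.8,1,0,0],[1,-0.8,1,0,0],[1,-0.8,1,0,0]]
  ]
}}

```text
clock: 25.5
ee_pos: [0.4731, -0.2107, 0.1979]
eef_rot: [3.14, 0.052, -0.002]
force: [-0.1, -0.2, -0.2]
grip_width: 0.009
finger_force: 0.0
```

Emit:
{"op": "step_arm", "data": {
  "rows": [
    [[1,-0.3,1,0,0],[1,-0.3,1,0,0],[1,-0.3,1,0,0],[1,-0.3,1,0,0],[1,-0.3,1,0,0],[1,-0.3,1,0,0],[1,-0.3,1,0,0],[1,-0.3,1,0,0],[1,-0.3,1,0,0],[1,-0.3,1,0,0],[1,-0.3,1,0,0],[1,-0.3,1,0,0],[1,-0.3,1,0,0],[1,-0.3,1,0,0],[1,0,0,0,0]]
  ]
}}

```text
clock: 27.0
ee_pos: [0.399, -0.4948, 0.198]
eef_rot: [3.141, 0.049, -0.0]
force: [0.7, 0.6, -0.3]
grip_width: 0.006
finger_force: 0.0
```

```bash
python3 - <<'E'
from h import *
import cv2
st()
p,d=robot.read_camera('top');cv2.imwrite('pics/c9.png',cv2.resize(p[180:270,270:420,::-1],(750,450),interpolation=cv2.INTER_CUBIC));cv2.imwrite('pics/t9.png',p[...,::-1])
E
```

```text
t 27.0 hold mm [-163.6 -443.4] z 198.0 toolx yaw rel -0.0026 F hold [0.8 0.5] -0.3 q6 0.47 w 0.006
```

View pics/c9.png

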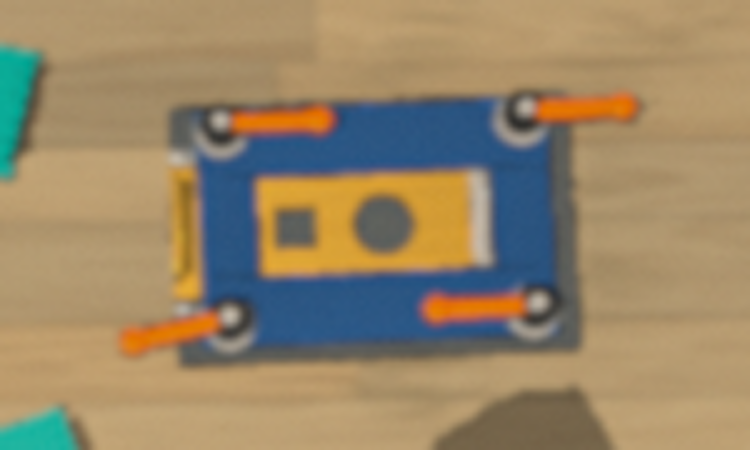

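View pics/t9.png

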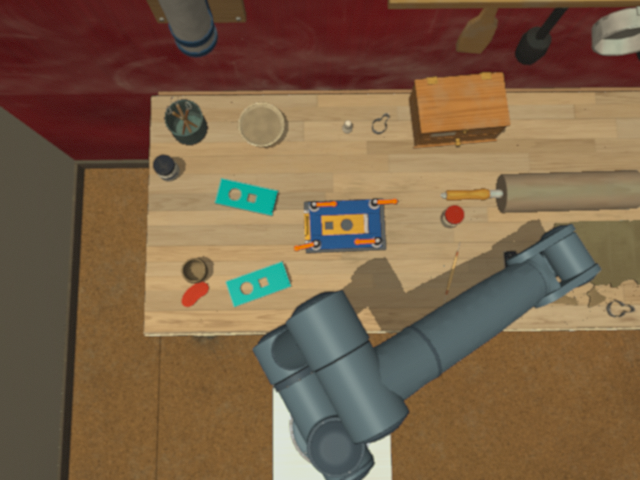

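FL lever points about 0.2 rad short of its stop (tip at crop (131,341), hub (230,315)). The other three are at their stops, and the plate's lip is flush with the bed end at crop x about 172. Pot and jar have not moved. I'll push FL home again.

Emit:
{"op": "step_arm", "data": {
  "rows": [
    [[1,0.12,-1,0,0],[1,0.12,-1,0,0],[1,0.12,-1,0,0],[1,0.12,-1,0,0],[1,0.12,-1,0,0],[1,0.12,-1,0,0],[1,0.12,-1,0,0],[1,0.12,-1,0,0],[1,0.12,-1,0,0],[1,0.12,-1,0,0],[1,0.12,-1,0,0],[1,0.12,-1,0,0],[1,0.12,-1,0,0],[1,0.12,-1,0,0],[1,0.12,-1,0,0],[1,0.12,-1,0,0],[1,0.12,-1,0,0],[1,0.12,-1,0,0],[1,0.12,-1,0,0],[1,0.12,-1,0,0]]
  ]
}}

```text
clock: 29.05
ee_pos: [0.4345, -0.0893, 0.1981]
eef_rot: [3.141, 0.053, 0.0]
force: [-0.9, 0.0, 0.7]
grip_width: 0.005
finger_force: 0.0
```

Emit:
{"op": "step_arm", "data": {
  "rows": [
    [[1,0.12,-1,0,0],[1,0.12,-1,0,0],[1,0.12,-1,0,0],[1,0.12,-1,0,0],[1,0.12,-1,0,0],[1,0.12,-1,0,0],[1,0.12,-1,0,0],[1,0.12,-1,0,0],[1,0.12,-1,0,0],[1,0,0,0.8,0],[1,0,0,0.8,0],[1,0,0,0.8,0],[1,0,0,0.8,0],[1,0,0,0,0],[1,0,0,0,0]]
  ]
}}

```text
clock: 30.55
ee_pos: [0.45, 0.0901, 0.1343]
eef_rot: [-3.141, -0.053, 0.0]
force: [-0.1, -0.7, -0.1]
grip_width: 0.007
finger_force: 0.0
```

```bash
python3 - <<'E'
from h import *
st()
E
```

```text
t 30.55 hold mm [-93.  139.6] z 134.3 toolx yaw rel 0.0001 F hold [-0.1 -0.7] -0.1 q6 1.49 w 0.007
```

Emit:
{"op": "step_arm", "data": {
  "rows": [
    [[1,0,0.33,0,0],[1,0,0,0.8,0],[1,0,0,0.8,0],[1,0,0,0.8,0],[1,0,0,0.8,0],[1,0,0,0,0],[1,0.3,0,0,0],[1,0.3,0,0,0],[1,0.3,0,0,0],[1,0.2,0,0,0],[1,0.1,0,0,0],[1,0,0,0,0]]
  ]
}}

```text
clock: 31.75
ee_pos: [0.4727, 0.0844, 0.0698]
eef_rot: [-3.14, -0.054, 0.01]
force: [-10.4, 1.2, 6.0]
grip_width: 0.006
finger_force: 4.6
```

```bash
python3 - <<'E'
from h import *
st()
E
```

```text
t 31.75 hold mm [-70.5 133.1] z 69.8 toolx yaw rel 0.0005 F hold [-10.3   1.6] 6.0 q6 1.48 w 0.006
```

Emit:
{"op": "step_arm", "data": {
  "rows": [
    [[1,0.1,0,0,0],[1,0.1,0,0,0],[1,0.1,0,0,0],[1,0.1,0,0,0],[1,0,0,0,0],[1,0,0,0,0]]
  ]
}}

```text
clock: 32.35
ee_pos: [0.4754, 0.085, 0.0683]
eef_rot: [-3.14, -0.055, 0.032]
force: [-24.0, 1.2, 15.9]
grip_width: 0.005
finger_force: 12.1
```

```bash
python3 - <<'E'
from h import *
st()
E
```

```text
t 32.35 hold mm [-67.8 133.6] z 68.3 toolx yaw rel 0.0017 F hold [-24.   2.] 15.9 q6 1.48 w 0.005
```

Emit:
{"op": "step_arm", "data": {
  "rows": [
    [[1,-0.4,0,0,0],[1,-0.6,0,0,0],[1,-0.8,0,0,0],[1,-0.8,0,0,0],[1,0,0,-0.9,0],[1,0,0,-0.9,0],[1,0,0,-0.9,0],[1,0,0,-0.9,0],[1,0,0,-0.9,0],[1,0,0,-0.9,0],[1,0,0,-0.9,0],[1,0,1,0,0],[1,0,1,0,0],[1,0,1,0,0],[1,0,1,0,0],[1,0,1,0,0],[1,0,1,0,0],[1,0,1,0,0],[1,0,1,0,0],[1,0,1,0,0]]
  ]
}}

```text
clock: 34.35
ee_pos: [0.4371, -0.0988, 0.1969]
eef_rot: [3.139, 0.052, 0.004]
force: [-0.8, 0.3, -0.2]
grip_width: 0.005
finger_force: 0.0
```

Emit:
{"op": "step_arm", "data": {
  "rows": [
    [[1,-0.1,1,0,0],[1,-0.1,1,0,0],[1,-0.1,1,0,0],[1,-0.1,1,0,0],[1,-0.1,1,0,0],[1,-0.1,1,0,0],[1,-0.1,1,0,0],[1,-0.1,1,0,0],[1,-0.1,1,0,0],[1,-0.1,1,0,0],[1,-0.1,1,0,0],[1,-0.1,1,0,0],[1,-0.1,1,0,0],[1,-0.1,1,0,0],[1,-0.1,1,0,0],[1,-0.1,1,0,0],[1,-0.1,1,0,0],[1,-0.1,1,0,0],[1,0,0,0,0],[1,0,0,0,0]]
  ]
}}

```text
clock: 36.35
ee_pos: [0.4123, -0.4587, 0.1957]
eef_rot: [-3.14, -0.052, 0.0]
force: [-0.1, 0.9, -0.0]
grip_width: 0.005
finger_force: 0.0
```

```bash
python3 - <<'E'
from h import *
import cv2
st()
p,d=robot.read_camera('top');cv2.imwrite('pics/c10.png',cv2.resize(p[180:270,270:420,::-1],(750,450),interpolation=cv2.INTER_CUBIC))
E
```

```text
t 36.35 hold mm [-149.1 -407.7] z 195.7 toolx yaw rel -0.0007 F hold [-0.1  0.9] -0.0 q6 0.52 w 0.005
```

View pics/c10.png

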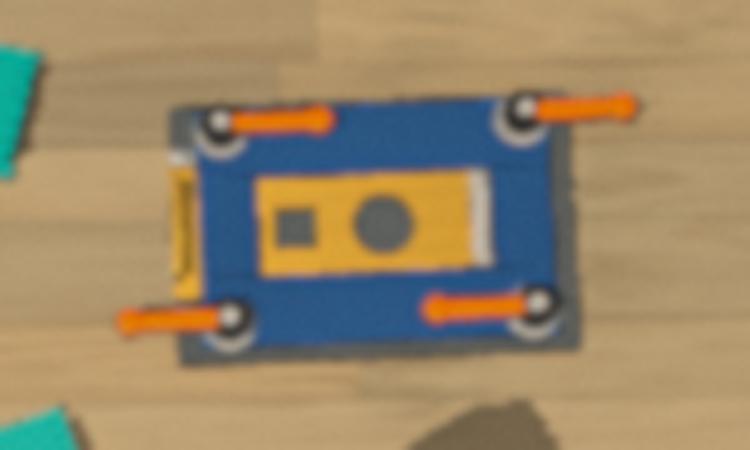

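All four levers are now at their stops (FL tip at crop (129,321)) and the lip is flush. I'll wait 1.5 s, check that nothing creeps back, and hand in.

Emit:
{"op": "step_arm", "data": {
  "rows": [
    [[1,0,0,0,0],[1,0,0,0,0],[1,0,0,0,0],[1,0,0,0,0],[1,0,0,0,0],[1,0,0,0,0],[1,0,0,0,0],[1,0,0,0,0],[1,0,0,0,0],[1,0,0,0,0],[1,0,0,0,0],[1,0,0,0,0],[1,0,0,0,0],[1,0,0,0,0],[1,0,0,0,0]]
  ]
}}

```text
clock: 37.9
ee_pos: [0.4125, -0.4584, 0.196]
eef_rot: [-3.141, -0.052, 0.0]
force: [0.3, -0.5, 0.7]
grip_width: 0.007
finger_force: 0.0
```

```bash
python3 - <<'E'
from h import *
import cv2
a=cv2.imread('pics/c10.png')
p,d=robot.read_camera('top');b=cv2.resize(p[180:270,270:420,::-1],(750,450),interpolation=cv2.INTER_CUBIC)
def tips(im):
    m=((im[...,2]>200)&(im[...,1]<150)&(im[...,0]<60)).astype('uint8')
    return sorted(map(tuple,[c.round(1) for c,s in zip(*[cv2.connectedComponentsWithStats(m)[k] for k in(3,2)]) if 300<s[4]<20000]))
print(tips(a));ta=tips(a);tb=tips(b);print(tb)
if len(ta)==len(tb) and np.abs(np.array(ta)-tb).max()<1.5: print(robot.job_done())
E
```

```text
[(np.float64(165.8), np.float64(320.5)), (np.float64(284.6), np.float64(120.5)), (np.float64(472.4), np.float64(307.4)), (np.float64(586.8), np.float64(107.2))]
[(np.float64(165.8), np.float64(320.5)), (np.float64(284.6), np.float64(120.6)), (np.float64(472.4), np.float64(307.3)), (np.float64(586.8), np.float64(107.3))]
the job is handed in; nothing more can be done
None
```

I handed the job in at about 38 s: the die plate is home with its lip flush, and all four levers were at their stops, tightened front left, rear right, front right, rear left. The front left lever was about 0.2 rad short after the round, cause unknown, so I pushed it home again last; the pot and jar were not moved.

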